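# Let the waiting ball into the parts bin with its lid lever

### The job

A brass ball is waiting in the chute of one of the two lidded parts bins. With the fingertips, press that bin's front lever all the way down so that its lid rises wide open and the ball rolls in, then ease the lever slowly back up so that the lid comes down gently and shut without ever dropping or slamming. Touch neither the ball nor the lid with the hand, and leave the other bin and everything else on the bench alone.

Things in the scene. Friction and masses are not known exactly. Their poses are not given: they have to be found in the camera images.
- bin_a: The bin with the ball waiting in its chute: grey sheet-steel parts bin fixed to the bench, 130 (x) x 160 mm, 120 high. Origin: centre of its underside, z up; its -x side is the front with the lever, roughly towards the robot; at its +x side an open chute 60 wide slopes down to the back rim. Lid hinge along the front rim (x -65, z 120). May stand left or right of bin_b.
- bin_b: The other bin, same build, no ball in its chute: grey sheet-steel parts bin fixed to the bench, 130 (x) x 160 mm, 120 high. Origin: centre of its underside, z up; its -x side is the front with the lever, roughly towards the robot; at its +x side an open chute 60 wide slopes down to the back rim. Lid hinge along the front rim (x -65, z 120). To be left shut.
- bin_a_lever (a joint): Lever of the ball's bin: 0 = up at rest (paddle slopes 0.25 rad up to the front), 0.5 rad = down at its stop (0.25 rad down). Pivot along the bin's y at x -95, z 75 mm in its frame. No spring, no catch: the lid's weight alone pushes it back up. 4 to 12 N down on the paddle presses it.
- bin_a_lid (a joint): Lid of the ball's bin: 0 = shut, 1.0 rad = wide open; always twice the lever's angle (raised by two cranks on the lever's shaft). If the lever is let go the lid drops at over 3 rad/s and slams.
- bin_a_paddle (a point): Centre of the upper face of the lever's paddle of the ball's bin, a flat plate 36 wide (bin's y) x 30 long; moves with the lever, 100 mm from its pivot: about 103 mm above the bench at rest, 53 mm fully pressed (50 mm of travel, nearly straight down). Clear above.
- bin_b_lever (a joint): Lever of the other bin: 0 = up at rest (paddle slopes 0.25 rad up to the front), 0.5 rad = down at its stop (0.25 rad down). Pivot along the bin's y at x -95, z 75 mm in its frame. No spring, no catch: the lid's weight alone pushes it back up. 4 to 12 N down on the paddle presses it.
- bin_b_lid (a joint): Lid of the other bin: 0 = shut, 1.0 rad = wide open; always twice the lever's angle (raised by two cranks on the lever's shaft). If the lever is let go the lid drops at over 3 rad/s and slams.
- bin_b_paddle (a point): Centre of the upper face of the lever's paddle of the other bin, a flat plate 36 wide (bin's y) x 30 long; moves with the lever, 100 mm from its pivot: about 103 mm above the bench at rest, 53 mm fully pressed (50 mm of travel, nearly straight down). Clear above.
- ball_center (a point): Centre of the loose brass ball, dia 32 mm, about 0.1 kg, resting in bin_a's chute against the lip, 26 high, on the shut lid's back edge (in bin_a's frame x +79, y 0, z about 140). When the lid is wide open it rolls by itself over the rim and drops into the bin within about a second; its centre is then below z 60 in the bin's frame.
- ball: The same brass ball as a body; its origin lies on its surface and turns with it, so use ball_center for its place.
- lamp_cup: Bystander: brass lamp cup, dia 56, 36 high, beside bin_a's lever (mm); origin at its underside's centre.
- socket: Bystander: white ceramic lamp socket, dia 40, 45 high, beside bin_a (mm); origin at its underside's centre.
- tape: Bystander: cardboard-brown tape roll lying flat, dia 68, 24 high, beside bin_b's lever (mm); origin at its underside's centre.
- jar: Bystander: small lidded jar, dia 44, 50 high, beside bin_b (mm); origin at its underside's centre.
- screwdriver: Bystander: screwdriver lying crosswise on the bench between robot and bins (mm); origin at its underside's centre or near it.
- red_tray: Bystander: loose open red plastic tray 120 x 100, 45 high, at the left (mm); origin at its underside's centre.
- glue: Bystander: glue bottle, dia 52, 140 high, at the right (mm); origin at its underside's centre.

How it is judged (in metres and radians):
On the way:
1. the lever of the ball's bin is held pressed by the fingers, its lid is wide open (over 0.85 rad) and the ball has rolled into the bin (value of joint bin_a_lid above 0.85 rad and contact force between the fingers and bin_a_lever above 0.3 N and z of ball_center in the frame of bin_a between 0 and 0.07 m and x of ball_center in the frame of bin_a between -0.075 and 0.075 m and y of ball_center in the frame of bin_a between -0.075 and 0.075 m), for 0.2 s.
At the end, for the whole second after the job is handed in: The ball lies inside its bin (centre within the walls and less than 70 mm above the bench), that bin's lid is shut (under 0.04 rad) with its lever back up (under 0.03 rad), and the other bin is shut (z of ball_center in the frame of bin_a between 0 and 0.07 m and x of ball_center in the frame of bin_a between -0.075 and 0.075 m and y of ball_center in the frame of bin_a between -0.075 and 0.075 m and value of joint each of bin_a_lid, bin_b_lid below 0.04 rad and value of joint bin_a_lever below 0.03 rad); the robot touches nothing.
It fails at once if the lid falls or slams (closing faster than 2 rad/s) (velocity of joint bin_a_lid below -2 rad/s).
It fails at once if the hand touches the ball (contact force between any of the fingers, the arm and ball above 0.3 N).
It fails at once if the hand touches the lid instead of working the lever (contact force between any of the fingers, the arm and bin_a_lid above 1 N).
It fails at once if the other bin is opened (value of joint bin_b_lever above 0.08 rad or value of joint bin_b_lid above 0.16 rad).
It fails at once if a bystander is moved by more than 20 mm or lifted (distance of any of lamp_cup, socket, tape, jar, screwdriver, red_tray, glue from where it was at the start of the episode above 0.02 m).
It also fails if it takes over 42 s, if anything falls off the work surface, if the arm or the gripper's body presses on something with over 40 N, if the wrist force passes 120 N, or if a joint passes its speed limit or range.

### The arm

A 6-joint arm with a two-finger parallel gripper is mounted at the origin on the work surface. World frame = base frame: x ahead of the robot, y to its left, z up, the work surface at z = 0. Lengths are in m, angles in degrees, forces in N, time in s.
With the tool pointing down it reaches from about 0.4 to 0.825 m from the base axis. Payload 7 kg.
Tool frame: the origin (TCP) lies on the mounting face of the last link; the fingertips stand 178 mm ahead of it and the grasp point (between the pads) lies 159 mm ahead of it; z points along the fingers, y is the direction in which the jaws open and shut (so a half turn about z gives the same grasp; the last joint's range is limited). The gripper opens to 88 mm and grips with 3 to 60 N. Pads are 19 mm wide; open, the fingers measure 130 mm over their backs; the gripper's body (78 mm by 193 mm) begins 47 mm behind the grasp point.
Start: joints at [-56.431, 20.546, 0.682, 0, -70.136, -16.507], TCP at [0.198, -0.645, 0.405] pointing down, gripper open.
Joint ranges: [-176.03, 176.03], [-82.01, 121.73], [-58.28, 71.71], [-173.87, 95.51], [-174.79, -0.11], [-173.66, 173.66]. Speed limits (degrees/s): [136.94, 136.94, 172.46, 180, 180, 180].

### API

Orientations are given as [roll, pitch, yaw] about the fixed x, y, z axes, in that order (R = Rz(yaw) Ry(pitch) Rx(roll)).
In Python, from plant import r gives the robot as it stands. The module is installed in compiled form; this text tells all that it offers.
- The arm moves only by the tool carry_out, never from a script. Its argument "plan" is a list of rows, each a list of 3 entries, a list of its own where there are three numbers: the shift along the tool's x, y, z in m, then the turn, a rotation vector about the tool's x, y, z in degrees, then the closure in counts, from 0 (fully open) to 255 (shut). In form: [[[x, y, z], [ax, ay, az], hand], ...]. A call has 1 to 12 rows; each row shifts and turns the commanded pose from where the row before left it, along the tool's axes as they then stand; what a row does not reach is not made up. A row lasts 1/12 s, in which the tool goes at most 41.7 mm and 7.16 degrees, less where a joint would pass 70% of its speed; a pose out of reach is approached as far as the arm can. A call is refused whole if a number of a shift passes 0.0417 or a number of a turn 7.16, either way. A call with a gripper value outside its range is refused whole. The fingers move at their own pace and stop on an object; "grip_force" is the grip in N (left out, the last holds). Time passes only in rows, so rows that do not move let the fingers close. It gives the time, the measured TCP pose, the force and the opening at its end, in the units of the state.
- r.get_state(): the state, without advancing time (a new reading comes with each control period).
- r.capture(name): name is "scene" or "top" or "wrist"; returns the picture (480x640x3 uint8, red, green, blue); there is no depth.
- r.get_calibration(name): a dict with "K" (3x3 intrinsics, pixels), "rvec" (rotation vector, rad) and "tvec" (3), from world to camera coordinates, as OpenCV has them. Camera axes: x right, y down, z forward; pixel columns grow to the right and rows downward; lengths in m; the calibration is good to about 2 mm. A picture is of the moment at which its call begins: read the wrist's pose just before it. get_calibration takes no time and is no camera call; for the wrist camera it gives the pose at the moment of the call.
- r.close_job(): hands the job in, once; it reports no verdict.
The state is a dict: "time_s": time; "joints": joint angles; "qd": joint speeds; "joint_torque": joint torques, N m; "tcp_pos": TCP position; "eef_rot": TCP orientation; "contact_force": force on the tool from outside, world axes, zero at the start; "moment": the same for the moment, N m; "gripper_width": finger opening in m.
Only numpy, scipy, OpenCV 4.12 (cv2) and the standard library are available. Lean on these libraries where they do the work, as an engineer would, in place of code of your own. Each camera call takes 0.05 s, during which the arm holds its last target. There are 200 camera calls.

## Working session

There is one attempt and no reset: what is moved stays moved. The work goes in short steps, Python scripts to look and compute and a tool call to move; the robot and the scene stay as the last step left them, time stands still between calls to the robot, and variables do not carry over. Pictures are saved under pics/ and viewed, about 8 in all and at most 12, crops included, and the job is handed in when it is done.

Besides the shell and the picture viewer there is one more tool, called after "Call:" as a command line: name --argument value ..., lists and objects as JSON in quotes. carry_out: Moves the arm, as the interface text tells. Its arguments: {"type":"object","properties":{"plan":{"type":"array","items":{"type":"array"}},"grip_force":{"type":"number"}},"required":["plan"]}

```bash
mkdir -p pics
python3 - <<'E'
from plant import r
import cv2,numpy as np
print(r.get_state())
for n in("scene","top"):
    c=r.get_calibration(n);R=cv2.Rodrigues(np.array(c["rvec"],float))[0]
    print(n,np.round(c["K"],1).tolist(),(-R.T@np.array(c["tvec"]).ravel()).round(3),R.round(2).tolist())
    cv2.imwrite(f"pics/{n}0.png",r.capture(n)[...,::-1])
E
```

```text
{'time_s': 0.0, 'joints': array([-5.64304075e+01,  2.05921869e+01,  6.34300136e-01, -1.96646837e-02,
       -7.01371408e+01, -1.65072313e+01]), 'qd': array([ 0.05444992, -0.04106641, -0.05942381, -0.11651174, -0.00214449,
       -0.04386233]), 'joint_torque': array([ 2.99754516e-03, -5.82716417e+01,  2.93052417e+01,  6.99702457e+00,
        6.89351640e-03, -1.69596965e-04]), 'tcp_pos': array([ 0.1979987 , -0.64510582,  0.40371939]), 'eef_rot': array([ 1.79903636e+02, -9.27920148e-03, -1.62944328e+02]), 'contact_force': array([-0.5597441 , -0.5060084 , -0.32368186]), 'moment': array([-0.01240781, -0.05319297, -0.00786359]), 'gripper_width': 0.08739908158313443}
scene [[564.4, 0.0, 320.1], [0.0, 564.4, 235.4], [0.0, 0.0, 1.0]] [ 1.495 -0.534  1.325] [[0.53, 0.85, -0.0], [0.64, -0.39, -0.66], [-0.56, 0.35, -0.75]]
top [[591.5, 0.0, 325.1], [0.0, 591.5, 242.5], [0.0, 0.0, 1.0]] [0.417 0.032 1.654] [[-0.02, -1.0, 0.01], [-0.99, 0.01, -0.11], [0.11, -0.01, -0.99]]
```

View pics/scene0.png

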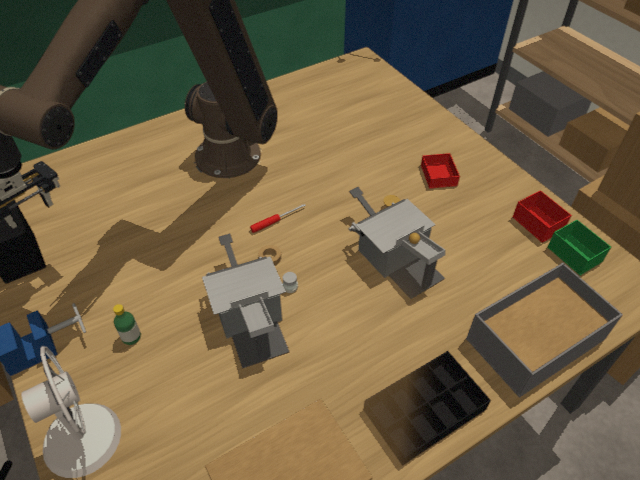

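View pics/top0.png

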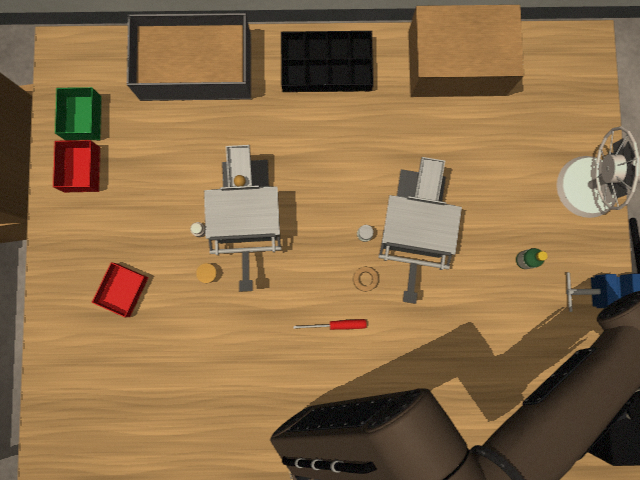

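The ball (top picture, ~(239,181)) is in the left bin, whose paddle is at about (246,285). I'll enlarge this for exact pixels.

Run:
```python
import cv2
a=cv2.imread("pics/top0.png")[140:300,180:300]; b=cv2.imread("pics/scene0.png")[170:300,330:450]
cv2.imwrite("pics/c.png",cv2.hconcat([cv2.resize(a,(390,520),interpolation=2),cv2.resize(b,(390,422),interpolation=2).__class__(0) if 0 else cv2.copyMakeBorder(cv2.resize(b,(390,422),interpolation=2),0,98,0,0,0)]))
```

```text
(no output)
```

View pics/c.png

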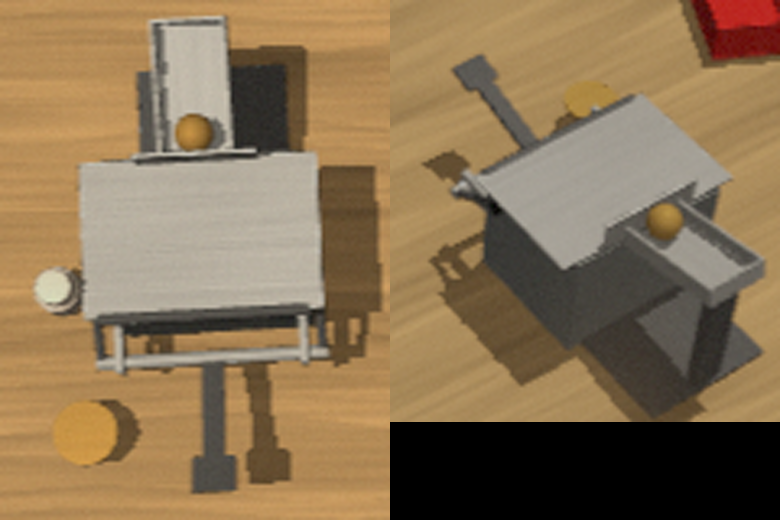

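```bash
cat > h.py <<'E'
from plant import r
import cv2,numpy as np
from scipy.spatial.transform import Rotation as Ro
def ray(n,p,z):
    c=r.get_calibration(n);K=np.array(c["K"]);R=cv2.Rodrigues(np.array(c["rvec"],float))[0];t=np.array(c["tvec"],float).ravel()
    C=-R.T@t;d=R.T@np.linalg.inv(K)@[p[0],p[1],1];return C+d*(z-C[2])/d[2]
E
python3 - <<'E'
from h import *
T=lambda u,v,z:ray("top",(180+u/3.25,140+v/3.25),z).round(4)
P=T(215,473,.103);B=T(194,132,.140);d=B-P
print("paddle",P,"scene",ray("scene",(356.2,191.5),.103).round(4),"ball",B,"scene",ray("scene",(330+275/3.25,170+221/3.25),.14).round(4))
print("dist",np.hypot(*d[:2]),"expect",.079+.095+.097,"yaw",np.degrees(np.arctan2(d[1],d[0])))
fl,fr=T(84,318,.123),T(322,305,.123);e=fl-fr;print(fl,fr,np.degrees(np.arctan2(-e[0],e[1])))
print("cup",T(85,433,.036))
for q in [(193,491),(238,491)]:print(T(*q,.107))
for q in [(194,456),(236,456)]:print(T(*q,.099))
E
```

```text
paddle [0.4789 0.221  0.103 ] scene [0.4811 0.2245 0.103 ] ball [0.7501 0.2329 0.14  ] scene [0.7515 0.2356 0.14  ]
dist 0.2714609548351291 expect 0.271 yaw 2.5124730661934174
[0.6036 0.3231 0.123 ] [0.6112 0.1327 0.123 ] 2.285802946457738
cup [0.5168 0.3382 0.036 ]
[0.4646 0.2382 0.107 ]
[0.4641 0.2022 0.107 ]
[0.493  0.2384 0.099 ]
[0.4925 0.2046 0.099 ]
```

Call:
carry_out --plan '[[[0, 0, 0], [0, 0, 4.9], 255], [[0, 0, 0], [0, 0, 4.9], 255], [[0, 0, 0], [0, 0, 4.9], 255], [[-0.024, 0.033, 0], [0, 0, 0], 255], [[-0.024, 0.033, 0], [0, 0, 0], 255], [[-0.024, 0.033, 0], [0, 0, 0], 255], [[-0.024, 0.033, 0], [0, 0, 0], 255], [[-0.024, 0.033, 0], [0, 0, 0], 255], [[-0.024, 0.033, 0], [0, 0, 0], 255], [[-0.024, 0.033, 0], [0, 0, 0], 255], [[-0.024, 0.033, 0], [0, 0, 0], 255], [[-0.024, 0.033, 0], [0, 0, 0], 255]]' --grip_force 20

```text
time_s: 1.1
tcp_pos: [0.4021, -0.3377, 0.4046]
eef_rot: [180.0, -0.0, -177.6]
contact_force: [0.7, -0.7, 0.8]
gripper_width: 0.0131
```

Call:
carry_out --plan '[[[-0.0073, 0.0397, 0], [0, 0, 0], 255], [[-0.0073, 0.0397, 0], [0, 0, 0], 255], [[-0.0073, 0.0397, 0], [0, 0, 0], 255], [[-0.0073, 0.0397, 0], [0, 0, 0], 255], [[-0.0073, 0.0397, 0], [0, 0, 0], 255], [[-0.0073, 0.0397, 0], [0, 0, 0], 255], [[-0.0073, 0.0397, 0], [0, 0, 0], 255], [[-0.0073, 0.0397, 0], [0, 0, 0], 255], [[-0.0073, 0.0397, 0], [0, 0, 0], 255], [[-0.0073, 0.0397, 0], [0, 0, 0], 255], [[-0.0073, 0.0397, 0], [0, 0, 0], 255], [[-0.0073, 0.0397, 0], [0, 0, 0], 255]]'

```text
time_s: 2.1
tcp_pos: [0.469, 0.142, 0.4047]
eef_rot: [180.0, 0.0, -177.6]
contact_force: [1.6, -0.7, 0.1]
gripper_width: 0.0006
```

Run:
```python
from h import *
s=r.get_state();print(s["tcp_pos"],s["eef_rot"],s["gripper_width"],s["time_s"])
d=np.array([.4795,.2225,.300])-s["tcp_pos"]
print(Ro.from_euler("xyz",s["eef_rot"],degrees=True).inv().apply(d).round(4))
```

```text
[0.46901558 0.14198886 0.40472698] [ 1.79986724e+02  7.81662013e-03 -1.77614141e+02] 0.000630883863671041 2.1
[-0.0138  0.08    0.1047]
```

Call:
carry_out --plan '[[[-0.0069, 0.04, 0], [0, 0, 0], 255], [[-0.0069, 0.04, 0], [0, 0, 0], 255], [[0, 0, 0.035], [0, 0, 0], 255], [[0, 0, 0.035], [0, 0, 0], 255], [[0, 0, 0.028], [0, 0, 0], 255], [[0, 0, 0], [0, 0, 0], 255], [[0, 0, 0], [0, 0, 0], 255]]'

```text
time_s: 2.68
tcp_pos: [0.4798, 0.2203, 0.3059]
eef_rot: [-179.8, -0.1, -177.6]
contact_force: [0.9, 0.7, 2.3]
gripper_width: 0.0002
```

Run:
```python
from h import *
s=r.get_state();print(s["tcp_pos"],s["contact_force"],s["time_s"])
a=r.capture("scene")[...,::-1][150:270,310:430];b=r.capture("wrist")[...,::-1]
cv2.imwrite("pics/d.png",cv2.hconcat([cv2.resize(a,(400,400),interpolation=2),cv2.resize(b,(400,400))]))
```

```text
[0.47981793 0.2202777  0.30585817] [0.87636304 0.65182396 2.290493  ] 2.6833
```

View pics/d.png

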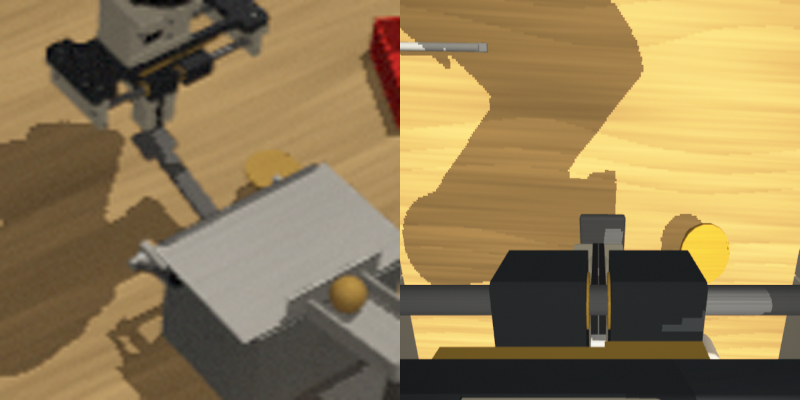

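Call:
carry_out --plan '[[[0, 0, 0.006], [0, 0, 0], 255], [[0, 0, 0.006], [0, 0, 0], 255], [[0, 0, 0.005], [0, 0, 0], 255], [[0, 0, 0.005], [0, 0, 0], 255], [[0, 0, 0.005], [0, 0, 0], 255], [[0, 0, 0.005], [0, 0, 0], 255], [[0, 0, 0.005], [0, 0, 0], 255], [[0, 0, 0.005], [0, 0, 0], 255], [[0, 0, 0.005], [0, 0, 0], 255], [[0, 0, 0.004], [0, 0, 0], 255], [[0, 0, 0.004], [0, 0, 0], 255], [[0, 0, 0.004], [0, 0, 0], 255]]'

```text
time_s: 3.78
tcp_pos: [0.4797, 0.2204, 0.2474]
eef_rot: [-180.0, -0.0, -177.6]
contact_force: [-2.5, -1.2, 4.4]
gripper_width: 0.0001
```

Call:
carry_out --plan '[[[0, 0, 0.004], [0, 0, 0], 255], [[0, 0, 0.004], [0, 0, 0], 255], [[0, 0, 0.003], [0, 0, 0], 255], [[0, 0, 0.002], [0, 0, 0], 255], [[0, 0, 0], [0, 0, 0], 255], [[0, 0, 0], [0, 0, 0], 255], [[0, 0, 0], [0, 0, 0], 255], [[0, 0, 0], [0, 0, 0], 255]]'

```text
time_s: 4.45
tcp_pos: [0.4801, 0.2207, 0.2349]
eef_rot: [180.0, 0.0, -177.6]
contact_force: [1.9, 0.2, 3.3]
gripper_width: 0.0003
```

Run:
```python
from h import *
s=r.get_state();print(s["tcp_pos"],s["contact_force"],s["time_s"])
a=r.capture("scene")[...,::-1][130:290,310:470];b=r.capture("top")[...,::-1][120:300,170:350]
cv2.imwrite("pics/e.png",cv2.hconcat([cv2.resize(a,(400,400),interpolation=2),cv2.resize(b,(400,400))]))
```

```text
[0.48011651 0.220659   0.23485213] [1.94174014 0.24977848 3.26540306] 4.45
```

View pics/e.png

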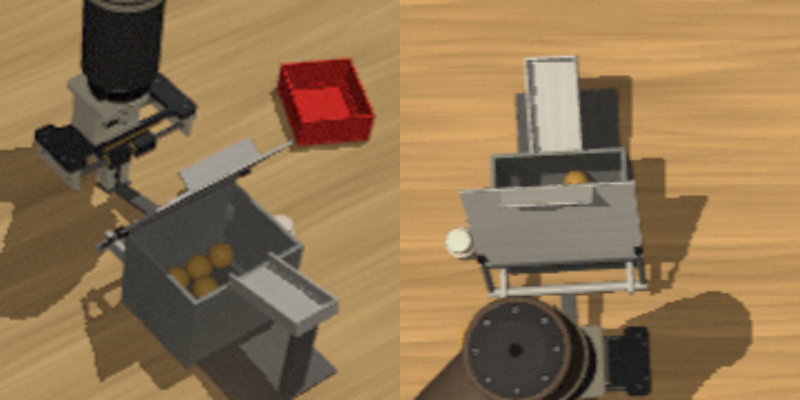

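The lid is up, the chute is empty and balls are lying in the bin. I'll press on to the stop and hold there.

Call:
carry_out --plan '[[[0, 0, 0.001], [0, 0, 0], 255], [[0, 0, 0.001], [0, 0, 0], 255], [[0, 0, 0.001], [0, 0, 0], 255], [[0, 0, 0], [0, 0, 0], 255], [[0, 0, 0], [0, 0, 0], 255], [[0, 0, 0], [0, 0, 0], 255], [[0, 0, 0], [0, 0, 0], 255], [[0, 0, 0], [0, 0, 0], 255], [[0, 0, 0], [0, 0, 0], 255], [[0, 0, 0], [0, 0, 0], 255], [[0, 0, 0], [0, 0, 0], 255]]'

```text
time_s: 5.47
tcp_pos: [0.4803, 0.2207, 0.2335]
eef_rot: [180.0, 0.1, -177.6]
contact_force: [-4.7, -1.5, 20.7]
gripper_width: 0.0005
```

Call:
carry_out --plan '[[[0, 0, 0], [0, 0, 0], 255], [[0, 0, 0], [0, 0, 0], 255], [[0, 0, -0.001], [0, 0, 0], 255], [[0, 0, -0.002], [0, 0, 0], 255], [[0, 0, -0.002], [0, 0, 0], 255], [[0, 0, -0.002], [0, 0, 0], 255], [[0, 0, -0.002], [0, 0, 0], 255], [[0, 0, -0.002], [0, 0, 0], 255], [[0, 0, -0.002], [0, 0, 0], 255], [[0, 0, -0.002], [0, 0, 0], 255], [[0, 0, -0.002], [0, 0, 0], 255], [[0, 0, -0.002], [0, 0, 0], 255]]'

```text
time_s: 6.47
tcp_pos: [0.4798, 0.2202, 0.2507]
eef_rot: [-180.0, -0.0, -177.6]
contact_force: [-4.1, -0.2, 2.9]
gripper_width: 0.0003
```

Call:
carry_out --plan '[[[0, 0, -0.002], [0, 0, 0], 255], [[0, 0, -0.002], [0, 0, 0], 255], [[0, 0, -0.002], [0, 0, 0], 255], [[0, 0, -0.002], [0, 0, 0], 255], [[0, 0, -0.002], [0, 0, 0], 255], [[0, 0, -0.002], [0, 0, 0], 255], [[0, 0, -0.002], [0, 0, 0], 255], [[0, 0, -0.002], [0, 0, 0], 255], [[0, 0, -0.002], [0, 0, 0], 255], [[0, 0, -0.002], [0, 0, 0], 255], [[0, 0, -0.002], [0, 0, 0], 255], [[0, 0, -0.002], [0, 0, 0], 255]]'

```text
time_s: 7.47
tcp_pos: [0.4806, 0.221, 0.2753]
eef_rot: [179.9, 0.1, -177.6]
contact_force: [4.1, -1.1, 4.1]
gripper_width: 0.0002
```

Call:
carry_out --plan '[[[0, 0, -0.002], [0, 0, 0], 255], [[0, 0, -0.002], [0, 0, 0], 255], [[0, 0, -0.002], [0, 0, 0], 255], [[0, 0, -0.002], [0, 0, 0], 255], [[0, 0, -0.002], [0, 0, 0], 255], [[0, 0, -0.002], [0, 0, 0], 255], [[0, 0, -0.002], [0, 0, 0], 255], [[0, 0, -0.002], [0, 0, 0], 255], [[0, 0, -0.002], [0, 0, 0], 255], [[0, 0, -0.002], [0, 0, 0], 255], [[0, 0, -0.002], [0, 0, 0], 255], [[0, 0, -0.002], [0, 0, 0], 255]]'

```text
time_s: 8.47
tcp_pos: [0.4799, 0.2204, 0.2988]
eef_rot: [-180.0, -0.0, -177.6]
contact_force: [-0.0, 0.3, -0.6]
gripper_width: 0.0006
```

Clear of the paddle; now I'll lift away and look.

Call:
carry_out --plan '[[[0, 0, -0.03], [0, 0, 0], 255], [[0, 0, -0.03], [0, 0, 0], 255], [[0, 0, -0.03], [0, 0, 0], 255], [[0, -0.04, 0], [0, 0, 0], 255], [[0, -0.04, 0], [0, 0, 0], 255], [[0, -0.04, 0], [0, 0, 0], 255], [[0, -0.04, 0], [0, 0, 0], 255], [[0, 0, 0], [0, 0, 0], 255], [[0, 0, 0], [0, 0, 0], 255]]'

```text
time_s: 9.22
tcp_pos: [0.4864, 0.0586, 0.389]
eef_rot: [180.0, 0.0, -177.8]
contact_force: [-0.1, -0.1, -1.2]
gripper_width: 0.0002
```

Run:
```python
from h import *
s=r.get_state();print(s["tcp_pos"],s["contact_force"],s["time_s"])
a=r.capture("scene")[...,::-1][130:290,310:470];b=r.capture("top")[...,::-1][120:300,170:350]
cv2.imwrite("pics/f.png",cv2.hconcat([cv2.resize(a,(400,400),interpolation=2),cv2.resize(b,(400,400))]))
```

```text
[0.48638559 0.05864618 0.38895944] [-0.11278232 -0.13547749 -1.17951688] 9.2167
```

View pics/f.png

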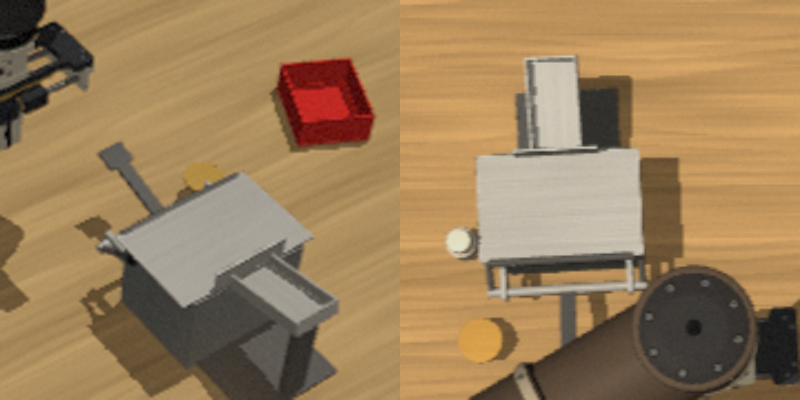

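The lid is shut, the lever is back up, the chute is empty and the hand is clear of everything.

```bash
python3 -c "
from plant import r
print(r.close_job())"
```

```text
the job is handed in; nothing more can be done
None
```

I pressed the lever of the left bin, the one with the ball in its chute, down to its stop with closed fingertips. I held it there, eased it back up at about 24 mm/s, lifted the hand clear and handed the job in at about 9.3 s.

- **Pressed:** the picture taken just short of the stop showed the lid wide open and the chute empty. Several identical balls were in the bin, so I judged that ours had rolled in from the empty chute. The force rose to about 20 N at the stop, above the 4 to 12 N stated for pressing the lever. I put that down to pushing against the stop.
- **Afterwards:** the last pictures showed the lid shut, the lever up, and the lamp cup, socket and red tray where they had been. The hand was free, with about 1 N of force reading, which is sensor noise.
- **Not checked:** joint angles and lid speed cannot be read, so I have only pictures for those. At my lifting rate the lid should have closed at about 0.5 rad/s. I did not look closely at the other bin or the remaining bystanders again. The hand passed over that side at height and felt no contact in the force readings.

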